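Tidy the desk: remotes, power adapters and battery

ROBOT

A 6-joint arm with a two-finger parallel gripper is mounted at the origin on the work surface. World frame = base frame: x ahead of the robot, y to its left, z up, the work surface at z = 0. Lengths are in m, angles in rad, forces in N, time in s.
With the tool pointing down it reaches from about 0.3 to 0.775 m from the base axis. Payload 14.6 kg.
Tool frame: the origin (TCP) lies on the mounting face of the last link; the fingertips stand 199 mm ahead of it and the grasp point (between the pads) lies 180 mm ahead of it; z points along the fingers, y is the line along which they close (so a half turn about z gives the same grasp; the last joint's range is limited). The gripper opens to 94 mm and grips with 3 to 60 N. Pads are 16 mm wide; open, the fingers measure 119 mm over their backs; the gripper's body (75 mm by 177 mm) begins 78 mm behind the grasp point.
Start: joints at [-1.246, 0.3, 1.521, -0, 1.321, -0.067], TCP at [0.21, -0.508, 0.405] pointing down, gripper open.
Joint ranges: [-3.03, 3.03], [-0.79, 2.21], [0.23, 2.52], [-1.04, 4.18], [0, 3.07], [-2.55, 2.55]. Speed limits (rad/s): [2.22, 2.22, 2.57, 3.14, 3.14, 3.14].

INTERFACE

Orientations are given as [roll, pitch, yaw] about the fixed x, y, z axes, in that order (R = Rz(yaw) Ry(pitch) Rx(roll)).
In Python, from station import telemetry, cams, workorder, finder gives the robot as it stands.
- The arm moves only by the tool jog_arm, never from a script. Its argument "rows" is a list of rows, each an object with "gripper": the finger opening in m, from 0 to 0.094; "slide": the shift along the tool's x, y, z in m, a list of three; "spin": the turn about the tool's z in rad. In form: [{"gripper": gripper, "slide": [tx, ty, tz], "spin": spin}, ...]. A call has 1 to 8 rows; each row is the pose to reach, as a shift and turn from the pose commanded when the call began, along the tool's axes at that moment; what a row does not reach only later rows make up. A row lasts 1/10 s, in which the tool goes at most 50 mm and 8.59 degrees, less where a joint would pass 70% of its speed; a pose out of reach is approached as far as the arm can. A call with a gripper value outside its range is refused whole. The fingers move at their own pace and stop on an object; "squeeze" is the grip in N (left out, the last holds). Time passes only in rows, so rows that repeat a pose let the fingers close. It gives the time, the measured TCP pose, the force, the opening and the grip force at its end, in the units of the state.
- telemetry.get_obs(): the state, without advancing time (a new reading comes with each control period).
- cams.camera(name): name is "scene" or "side" or "wrist"; returns (picture, depth): 400x640x3 uint8, red, green, blue; 400x640 float32, m along the optical axis (not along the pixel's ray), 0 where there is no reading.
- cams.camera_info(name): a dict with "camera_matrix" (3x3 intrinsics, pixels), "R" (3x3) and "t" (3): a world point X has camera coordinates R X + t; the wrist camera has in their place "tool_from_camera" (4x4, takes a point from camera to tool coordinates, whose origin is the TCP and whose axes are the flange's). Camera axes: x right, y down, z forward; pixel columns grow to the right and rows downward; lengths in m; the calibration is good to about 2 mm. A picture is of the moment at which its call begins: read the wrist's pose just before it. camera_info takes no time and is no camera call.
- workorder.hand_in(): hands the job in; it is judged then, once.
Trained networks look in the newest picture that a camera, given by its name, has taken for a name from the list of things; names that differ only in an ending like _2 or _b are one class to them, and where a whole thing is asked for, a point or a joint stands for the part that bears it (a point fixed in the world has none). Each returns a list of dicts, best first, with "confidence" (0 to 1); they miss things now and then, are a little off and sometimes report something else, mostly with a low value. They report only what shows in the picture. A call takes as long as a camera call.
- finder.find_in(target, camera): "point" ([x, y, z] in m, in world coordinates, good to about 4 mm: the middle of the surface that is visible of it).
- finder.masks_of(target, camera): "region" (400x640 bool, what is visible of it).
The state is a dict: "time_s": time; "qpos": joint angles; "joint_vel": joint speeds; "tau": joint torques, N m; "ee_pos": TCP position; "eef_rot": TCP orientation; "force": force on the tool from outside, world axes, zero at the start; "moment": the same for the moment, N m; "grip_width": finger opening in m; "grip_force": force on a finger pad.
Only numpy, scipy, OpenCV 4.12 (cv2) and the standard library are available. Lean on these libraries where they do the work, as an engineer would, in place of code of your own. Each camera call takes 0.05 s, during which the arm holds its last target. There are 200 camera calls.

TASK

Tidy the desk: lay both remote controls, keys up, in the wooden tray, both power adapters, pins up, in the white bin, and the battery in the blue dish. Set each one down, do not drop it, so that it lies flat on the floor of its container and not on another thing or leaning on a wall, and leave the mug and the glass jar where they stand.

Things in the scene. Friction and masses are not known exactly. Their poses are not given: they have to be found in the camera images.
- remote_white: remote control, white with grey keys, a flat bar 115 (x) by 40 (y) by 18 mm (z) with slightly rounded edges, about 90 g, lying on the desk keys up. Origin: centre of its underside; x along its length towards the black screen, z up out of the keys.
- remote_black: remote control, black with white keys, a flat bar 115 (x) by 40 (y) by 18 mm (z) with slightly rounded edges, about 90 g, lying on the desk keys up. Origin: centre of its underside; x along its length towards the green screen, z up out of the keys.
- adapter_white: white plug-in power adapter (without its lead), a block 62 (x) by 42 (y) by 32 mm (z), about 120 g, lying with its three short brass plug pins pointing up; the pins reach 49 mm above its underside and stand within 18 mm in x and 14.5 mm in y of its middle; a grey cable stub (look only) sticks out 10 mm at its -x end. Origin: centre of its underside; z up along the pins.
- adapter_black: black plug-in power adapter (without its lead), a block 62 (x) by 42 (y) by 32 mm (z), about 120 g, lying with its three short steel plug pins pointing up; the pins reach 49 mm above its underside and stand within 18 mm in x and 14.5 mm in y of its middle; a grey cable stub (look only) sticks out 10 mm at its -x end. Origin: centre of its underside; z up along the pins.
- battery: block battery, black with a copper-coloured band at one end and two small steel snap contacts on that end; 45 (x) by 26.5 (y) by 17.5 mm (z) plus 3 mm of contacts at the +x end, about 45 g, lying on its broad side. Origin: centre of its underside; x along its length towards the contacts, z up.
- remote_tray: wooden tray for remote controls, fixed to the desk, square-walled and open on top: outside 160 (x) by 180 (y) by 28 mm high, walls and floor 5 mm thick. Origin: centre of its underside; x and y along its sides, z up.
- adapter_bin: white plastic bin with a black inner floor, for power adapters, fixed to the desk, square-walled and open on top: outside 160 (x) by 160 (y) by 40 mm high, walls and floor 6 mm thick. Origin: centre of its underside; x and y along its sides, z up.
- battery_dish: small blue plastic dish for batteries, fixed to the desk, square-walled and open on top: outside 120 (x) by 120 (y) by 25 mm high, walls and floor 5 mm thick. Origin: centre of its underside; x and y along its sides, z up.
- mug: blue ceramic mug, 80 mm across and 90 mm high plus a handle, standing loose at the back of the desk; not to be moved. Origin: centre of its underside, z up.
- jug: closed pale, whitish glass storage jar with a red lid, 90 mm across and 200 mm high, standing loose at the right of the desk; not to be moved. Origin: centre of its underside, z up.

How it is judged:
By the outcome, as a careful person would: the job done as asked, in the order asked, and still so for the second after the job is handed in, with the robot touching nothing.
It also fails if it takes over 141 s, if anything falls off the work surface, if the arm or the gripper's body presses on something with over 40 N, if the wrist force passes 120 N, or if a joint passes its speed limit or range.

## Working session

There is one attempt and no reset: what is moved stays moved. The work goes in short steps, Python scripts to look and compute and a tool call to move; the robot and the scene stay as the last step left them, time stands still between calls to the robot, and variables do not carry over. Pictures are saved under pics/ and viewed, at most 14 in all, crops included, and the job is handed in when it is done.

Besides the shell and the picture viewer there is one more tool, called after ">>>" as name(argument=value, ...) on one line, values as JSON. jog_arm: Moves the arm, as the interface text tells. Its arguments: {"type":"object","properties":{"rows":{"type":"array","items":{"type":"object","properties":{"gripper":{"type":"number"},"slide":{"type":"array","items":{"type":"number"}},"spin":{"type":"number"}}}},"squeeze":{"type":"number"}},"required":["rows"]}

```bash
ls; mkdir -p pics; python3 - <<'E'
from station import telemetry, cams, workorder, finder
import cv2, numpy as np
o=telemetry.get_obs();print(o['time_s'],o['ee_pos'],o['eef_rot'],o['grip_width'])
a=cams.camera('scene')[0];b=cams.camera('side')[0]
cv2.imwrite('pics/scene.png',a[:,:,::-1]);cv2.imwrite('pics/side.png',b[:,:,::-1])
for n in ('scene','side'):
    i=cams.camera_info(n);print(n,i['camera_matrix'][0],-i['R'].T@i['t'],i['R'][2])
print(cams.camera_info('wrist'))
E
```

```text
pics
0.0 [ 0.21000405 -0.50830066  0.40409517] [-3.14048407e+00 -7.72941557e-05  3.91787667e-01] 0.09410046144774091
scene [511.37563788   0.         320.29289615] [ 1.57674014 -0.58999796  0.82928023] [-0.73450336  0.35548577 -0.57804384]
side [403.13297711   0.         313.4444489 ] [0.46426218 0.64623412 0.73529582] [ 0.08419807 -0.73102746 -0.67713333]
{'camera_matrix': array([[341.19299345,   0.        , 320.62984505],
       [  0.        , 341.19299345, 202.61407645],
       [  0.        ,   0.        ,   1.        ]]), 'tool_from_camera': array([[-6.71946753e-04, -9.65374003e-01, -2.60868900e-01,
         7.51953101e-02],
       [ 9.99999471e-01, -4.45613508e-04, -9.26759385e-04,
         3.49949043e-04],
       [ 7.78422712e-04, -2.60869385e-01,  9.65373792e-01,
         1.86247659e-02],
       [ 0.00000000e+00,  0.00000000e+00,  0.00000000e+00,
         1.00000000e+00]])}
```

View pics/scene.png

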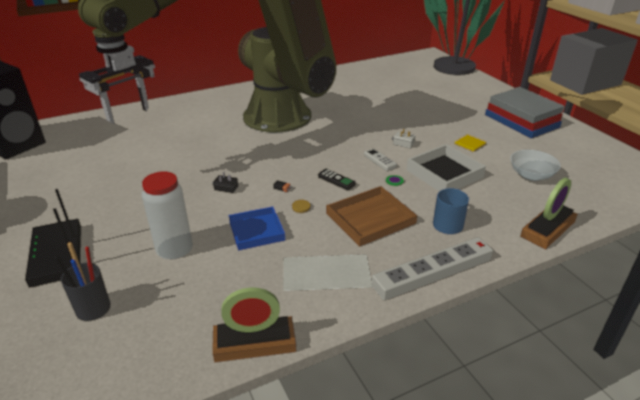

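View pics/side.png

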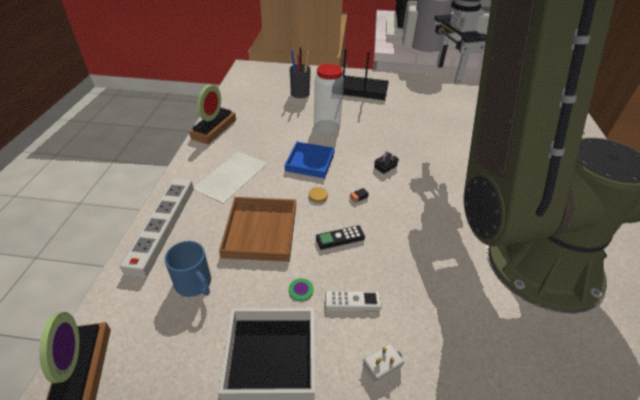

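Scene view: remotes at (380,158) and (337,179), adapters at (403,139) and (226,183), battery at (282,186), bin (448,168), tray (371,215), dish (257,227), mug (450,210), jar (167,215). The side view shows the same things. Next I measure from both views.

```bash
cat > h.py <<'E'
from station import telemetry, cams, workorder, finder
import cv2, numpy as np
from scipy.spatial.transform import Rotation as Rt
def pose():
    o=telemetry.get_obs(); return np.array(o['ee_pos']),Rt.from_euler('xyz',o['eef_rot']).as_matrix()
def snap(cam):
    "picture and world point of every pixel (nan where no depth)"
    p,R=pose(); img,d=cams.camera(cam); i=cams.camera_info(cam)
    v,u=np.mgrid[:400,:640]; K=i['camera_matrix']
    c=np.stack([(u-K[0,2])/K[0,0],(v-K[1,2])/K[1,1],np.ones_like(u)],-1)*np.where(d>0,d,np.nan)[...,None]
    if cam=='wrist':
        T=i['tool_from_camera']; w=(c@T[:3,:3].T+T[:3,3])@R.T+p
    else: w=(c-i['t'])@i['R']
    return img,w
def rect(P):
    (x,y),(a,b),th=cv2.minAreaRect(P[:,:2].astype(np.float32)*1000)
    if a<b:a,b,th=b,a,th+90
    return np.round([x,y,a,b],1),round((th+90)%180-90,1)
def report(name,cam,w,er=1):
    for r in finder.masks_of(name,cam)[:2]:
        m=cv2.erode(r['region'].astype(np.uint8),np.ones((3,3)),iterations=er)>0 if er else r['region']
        P=w[m];P=P[np.isfinite(P[:,0])]
        if len(P)<8: print(name,cam,'few');continue
        z=P[:,2]; top=np.percentile(z,95)
        T=P[z>top-.006] 
        v,u=np.nonzero(r['region'])
        print(name,cam,round(r['confidence'],2),'px',int(u.mean()),int(v.mean()),len(P),'z5,50,95',np.round(np.percentile(z,[5,50,95])*1e3,1),'all',rect(P),'top',rect(T))
E
python3 - <<'E'
from h import *
for c in('scene','side'):
    img,w=snap(c); Z=w[...,2]
    for n in 'remote_white remote_black adapter_white adapter_black battery remote_tray adapter_bin battery_dish mug jug'.split():
        report(n,c,w,0)
E
```

```text
remote_white scene 0.57 px 379 159 360 z5,50,95 [ 5.5 17.8 22.1] all (array([422.8, 168.3, 145. ,  56. ]), -1.7) top (array([435.7, 166.2, 117.2,  43.8]), 5.3)
remote_black scene 0.57 px 336 179 458 z5,50,95 [ 2.4 17.6 21.5] all (array([465.4,   4.1, 126.1,  69.9]), 25.4) top (array([475.1,  -4.6, 115.2,  44.4]), 26.4)
adapter_white scene 0.64 px 403 138 307 z5,50,95 [ 2.9 27.  41.6] all (array([345.7, 312.9, 128.2,  71.8]), -36.5) top (array([378.5, 294.1,  50.3,  32.9]), -17.6)
adapter_black scene 0.89 px 225 183 408 z5,50,95 [ 4.1 28.  42. ] all (array([ 340. , -295.3,  113.7,   76. ]), -27.0) top (array([ 372.7, -307.3,   34.4,   33.1]), 36.6)
adapter_black scene 0.29 px 255 227 1881 z5,50,95 [ 2.2  7.7 26.4] all (array([ 567.5, -287.6,  169.3,  130.6]), -7.5) top (array([ 588. , -293.3,  127.3,  120.4]), -7.4)
battery scene 0.48 px 281 185 184 z5,50,95 [ 1.2 15.4 20.5] all (array([ 427.5, -159.1,   73.7,   49.4]), -6.5) top (array([ 438.3, -161.5,   49.6,   32.4]), 31.6)
remote_tray scene 0.82 px 370 215 3220 z5,50,95 [ 3.4  7.6 28.9] all (array([669.8,   7.7, 209.8, 165.3]), -8
[... 1779 characters left out ...]
1) top (array([668.6,  -4.4, 183.5, 160.4]), -85.2)
adapter_bin side 0.66 px 269 354 8199 z5,50,95 [ 3.4  6.  39.2] all (array([582.3, 293.1, 188.4, 169.9]), -81.7) top (array([577.1, 305.3, 162.4, 160.2]), -81.6)
battery_dish side 0.84 px 309 159 1364 z5,50,95 [ 2.   6.2 24.8] all (array([ 585.5, -310.7,  162.8,  126.3]), 81.6) top (array([ 586.2, -293.2,  125.1,  121.6]), 81.9)
mug side 0.88 px 188 268 2015 z5,50,95 [ 9.4 57.2 88.6] all (array([785.3, 153.9, 160.5,  79.1]), -62.5) top (array([780.3, 163.1,  79.7,  79.2]), -87.2)
jug side 0.76 px 327 97 1861 z5,50,95 [ 13.2 122.1 199.9] all (array([ 591.9, -845.4,  800.2,  110.2]), -84.4) top (array([ 559.1, -495.7,   79.4,   73.6]), -40.1)
```

>>> jog_arm(rows=[{"slide": [0.256,-0.173,0],"spin": 0},{"slide": [0.256,-0.173,0],"spin": 0},{"slide": [0.256,-0.173,0],"spin": 0},{"slide": [0.256,-0.173,0],"spin": 0},{"slide": [0.256,-0.173,0],"spin": 0},{"slide": [0.256,-0.173,0],"spin": 0},{"slide": [0.256,-0.173,0],"spin": 0},{"slide": [0.256,-0.173,0],"spin": 0}])

```text
$.rows[0]: bad value
```

```bash
cat >> h.py <<'E'
def go(x,y,z,yaw_deg):
    "print slide and spin that take the tool from where it is to the pose (yaw of tool x)"
    p,R=pose(); s=R.T@(np.array([x,y,z])-p); yw=np.arctan2(R[1,0],R[0,0])
    print('slide',np.round(s,4),'spin',round(-((np.radians(yaw_deg)-yw+np.pi)%(2*np.pi)-np.pi),3),'dist',round(np.linalg.norm(s),3))
def look(names,tag=None):
    img,w=snap('wrist')
    for n in names: report(n,'wrist',w,0)
    if tag: cv2.imwrite(f'pics/{tag}.png',img[:,:,::-1])
    o=telemetry.get_obs();print(o['time_s'],np.round(o['ee_pos'],4),np.round(o['eef_rot'],4),o['grip_width'])
E
python3 - <<'E'
from h import *
look(['adapter_black','battery','battery_dish','remote_black'],'w1')
E
```

```text
1.45 [ 0.21   -0.5083  0.4047] [ 3.1415 -0.      0.3918] 0.0935799845125404
```

View pics/w1.png

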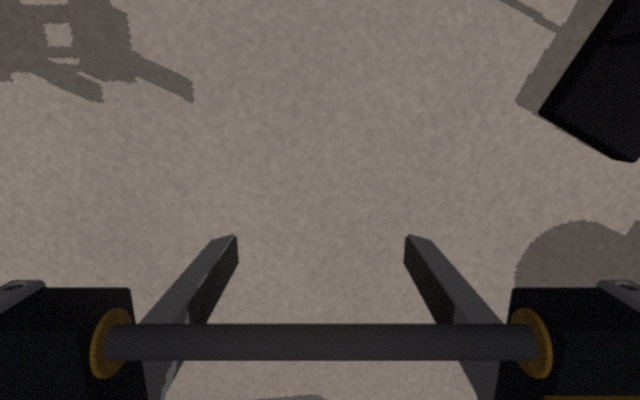

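The move was refused because a row needs a gripper value. The picture shows bare desk between the fingers (tips at (232,240) and (410,240)) and the router at the top right.

>>> jog_arm(rows=[{"gripper": 0.094,"slide": [0.256,-0.173,0],"spin": 0},{"gripper": 0.094,"slide": [0.256,-0.173,0],"spin": 0},{"gripper": 0.094,"slide": [0.256,-0.173,0],"spin": 0},{"gripper": 0.094,"slide": [0.256,-0.173,0],"spin": 0},{"gripper": 0.094,"slide": [0.256,-0.173,0],"spin": 0},{"gripper": 0.094,"slide": [0.256,-0.173,0],"spin": 0},{"gripper": 0.094,"slide": [0.256,-0.173,0],"spin": 0},{"gripper": 0.094,"slide": [0.256,-0.173,0],"spin": 0}])

```text
time_s: 2.25
ee_pos: [0.3811, -0.2498, 0.4048]
eef_rot: [3.141, -0.0, 0.395]
force: [0.8, -0.2, -0.1]
grip_width: 0.0943
grip_force: 0.0
```

```bash
python3 - <<'E'
from h import *
look(['adapter_black','battery','battery_dish','remote_black'],'w2')
E
```

```text
adapter_black wrist 0.72 px 360 214 2292 z5,50,95 [18.7 32.9 40.9] all (array([ 359.1, -309.3,   76.5,   46.3]), 47.8) top (array([ 367.1, -306.3,   54.3,   27.6]), 27.2)
battery wrist 0.72 px 262 100 1186 z5,50,95 [13.7 18.7 20.1] all (array([ 436. , -160.4,   47.6,   27.8]), 39.3) top (array([ 436.3, -161.4,   46.7,   25.6]), 38.5)
battery_dish wrist 0.74 px 438 35 9825 z5,50,95 [ 4.9  6.6 26.6] all (array([ 579.5, -297. ,  130. ,  109.7]), 82.8) top (array([ 575.3, -292.9,  120.3,   99.5]), 82.3)
remote_black wrist 0.61 px 130 31 2953 z5,50,95 [ 8.6 19.3 21.1] all (array([445.9, -12.4,  59.9,  50. ]), 24.4) top (array([446.7, -17.3,  56.6,  40.4]), 23.9)
2.5 [ 0.38   -0.2518  0.4046] [-3.1416e+00  2.0000e-04  3.8990e-01] 0.09381332832843683
```

View pics/w2.png

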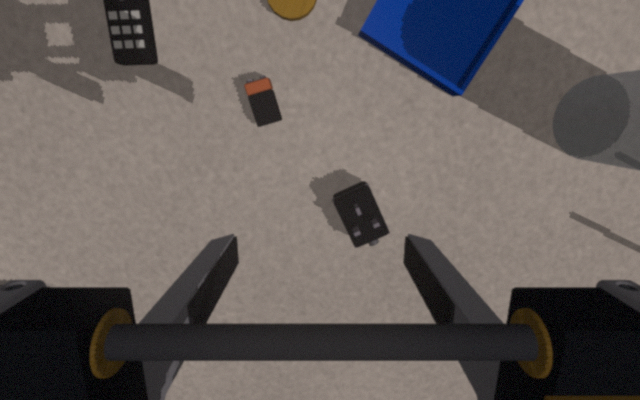

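The picture shows adapter_black at (360,214) with its stub at (373,241), the battery at (262,100), part of the dish at (440,40) and the end of remote_black at (130,30). All agree with the measurements.

```bash
cat >> h.py <<'E'
def adapter(name,cam='wrist'):
    img,w=snap(cam)
    for r in finder.masks_of(name,cam)[:1]:
        P=w[r['region']];P=P[np.isfinite(P[:,0])];print(name,r['confidence'],'block top',rect(P[(P[:,2]>.029)&(P[:,2]<.0365)]),'z',np.median(P[(P[:,2]>.027)&(P[:,2]<.038),2]))
E
python3 - <<'E'
from h import *
adapter('adapter_black'); go(.40,.21,.405,8)
E
```

```text
adapter_black 0.7 block top (array([ 364.6, -304.2,   61.3,   41.8]), 47.7) z 0.032926225124053604
slide [ 1.940e-01 -4.192e-01 -4.000e-04] spin 0.251 dist 0.462
```

>>> jog_arm(rows=[{"gripper": 0.094,"slide": [0.194,-0.419,0],"spin": 0.251},{"gripper": 0.094,"slide": [0.194,-0.419,0],"spin": 0.251},{"gripper": 0.094,"slide": [0.194,-0.419,0],"spin": 0.251},{"gripper": 0.094,"slide": [0.194,-0.419,0],"spin": 0.251},{"gripper": 0.094,"slide": [0.194,-0.419,0],"spin": 0.251},{"gripper": 0.094,"slide": [0.194,-0.419,0],"spin": 0.251},{"gripper": 0.094,"slide": [0.194,-0.419,0],"spin": 0.251},{"gripper": 0.094,"slide": [0.194,-0.419,0],"spin": 0.251}])

```text
time_s: 3.4
ee_pos: [0.3968, 0.1453, 0.4049]
eef_rot: [-3.142, -0.001, 0.14]
force: [0.9, -0.5, 1.1]
grip_width: 0.094
grip_force: 0.0
```

```bash
python3 - <<'E'
from h import *
look(['remote_white','remote_black','adapter_bin','remote_tray'],'w3');adapter('adapter_white')
go(.433,.167,.3,7.6)
E
```

```text
remote_white wrist 0.86 px 304 143 4100 z5,50,95 [16.1 19.3 20.8] all (array([431.2, 167.9, 120.9,  43. ]), 8.1) top (array([432.8, 167.7, 114.2,  39.6]), 8.1)
remote_black wrist 0.55 px 467 128 4526 z5,50,95 [ 9.7 19.  20.7] all (array([472.4,  -8.7, 120.6,  48.3]), 24.6) top (array([472.7,  -3.9, 114.7,  39.7]), 24.5)
adapter_bin wrist 0.62 px 179 32 11717 z5,50,95 [ 6.8  8.6 41.9] all (array([527.9, 298.6, 160.9,  61.2]), -81.9) top (array([523.4, 298. , 161. ,  52.3]), -82.0)
remote_tray wrist 0.62 px 520 8 3248 z5,50,95 [ 4.2 21.1 30.1] all (array([596.2, -10.5, 180.8,  18.6]), -84.3) top (array([589.9, -11.3, 180.4,  13.2]), -81.8)
3.65 [0.3972 0.1431 0.4045] [3.1413e+00 4.0000e-04 1.4070e-01] 0.09405915702574104
adapter_white 0.67 block top (array([371.6, 296.1,  61.5,  41.9]), 36.4) z 0.033159874533203904
slide [ 0.0387 -0.0194  0.1047] spin 0.006 dist 0.113
```

View pics/w3.png

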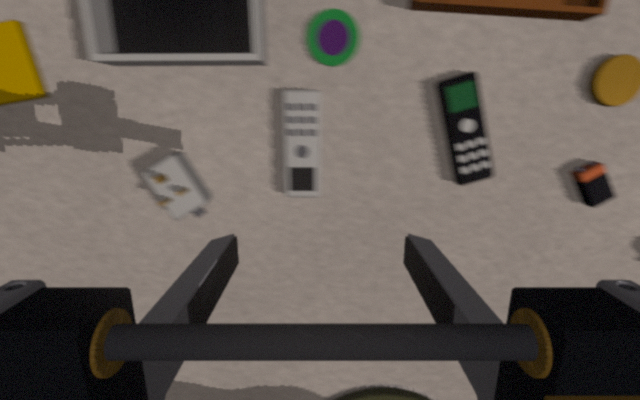

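The picture shows remote_white at (302,143), remote_black at (467,128), adapter_white at (175,185) with its stub at (200,210), the bin's near wall at (180,58) and the tray edge at (510,10). Next I go down onto remote_white.

>>> jog_arm(rows=[{"gripper": 0.07,"slide": [0.0385,-0.02,0.04],"spin": 0.002},{"gripper": 0.07,"slide": [0.0385,-0.02,0.08],"spin": 0.002},{"gripper": 0.07,"slide": [0.0385,-0.02,0.12],"spin": 0.002},{"gripper": 0.07,"slide": [0.0385,-0.02,0.15],"spin": 0.002},{"gripper": 0.07,"slide": [0.0385,-0.02,0.175],"spin": 0.002},{"gripper": 0.07,"slide": [0.0385,-0.02,0.19],"spin": 0.002},{"gripper": 0.07,"slide": [0.0385,-0.02,0.2],"spin": 0.002},{"gripper": 0.07,"slide": [0.0385,-0.02,0.2],"spin": 0.002}])

```text
time_s: 4.55
ee_pos: [0.4325, 0.1679, 0.2039]
eef_rot: [3.141, 0.002, 0.137]
force: [1.1, 0.2, 0.7]
grip_width: 0.0699
grip_force: 0.0
```

```bash
python3 - <<'E'
from h import *
look(['remote_white'],'w4'); go(.4325,.1677,.203,8)
E
```

```text
remote_white wrist 0.72 px 321 232 13272 z5,50,95 [17.3 19.3 20.6] all (array([441.1, 168.2,  98.7,  40. ]), 7.8) top (array([441. , 168.2,  98.5,  40. ]), 7.7)
4.65 [0.4328 0.1685 0.2053] [-3.1415e+00 -8.0000e-04  1.3780e-01] 0.07010781618052679
slide [-0.0004  0.0007  0.0023] spin -0.002 dist 0.002
```

View pics/w4.png

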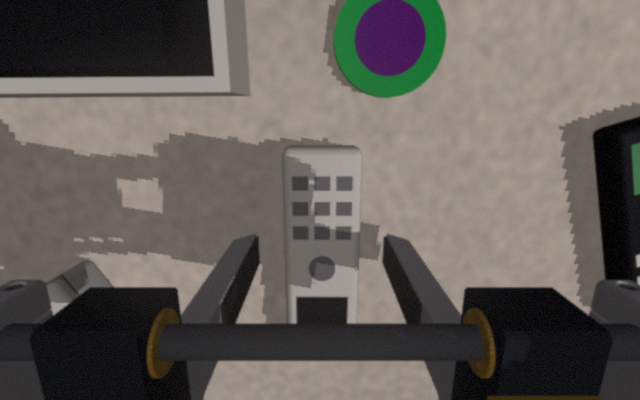

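The picture shows remote_white centred between the fingertips (tips at (250,240) and (390,240), remote columns 285–360). Now I close and lift.

>>> jog_arm(rows=[{"gripper": 0.07,"slide": [0,0,0.001],"spin": 0},{"gripper": 0.03,"slide": [0,0,0.001],"spin": 0},{"gripper": 0.03,"slide": [0,0,0.001],"spin": 0},{"gripper": 0.03,"slide": [0,0,0.001],"spin": 0},{"gripper": 0.03,"slide": [0,0,0.001],"spin": 0},{"gripper": 0.03,"slide": [0,0,0.001],"spin": 0},{"gripper": 0.03,"slide": [0,0,0.001],"spin": 0},{"gripper": 0.03,"slide": [0,0,0.001],"spin": 0}], squeeze=25)

```text
time_s: 5.45
ee_pos: [0.4325, 0.1689, 0.2038]
eef_rot: [-3.142, -0.0, 0.139]
force: [-1.3, -1.1, 4.1]
grip_width: 0.0402
grip_force: 25.0
```

>>> jog_arm(rows=[{"gripper": 0.03,"slide": [0,0,-0.015],"spin": 0},{"gripper": 0.03,"slide": [0,0,-0.04],"spin": 0},{"gripper": 0.03,"slide": [0,0,-0.07],"spin": 0},{"gripper": 0.03,"slide": [0,0,-0.1],"spin": 0},{"gripper": 0.03,"slide": [0,0,-0.1],"spin": 0}])

```text
time_s: 5.95
ee_pos: [0.4329, 0.1691, 0.3069]
eef_rot: [-3.141, -0.006, 0.139]
force: [0.7, -0.1, -1.5]
grip_width: 0.0396
grip_force: 25.0
```

```bash
python3 - <<'E'
from h import *
from math import *
look(['remote_white'])
c=np.array([.669,-.004]);a=radians(5)
t=c+.038*np.array([-sin(a),cos(a)]);print(t); go(t[0],t[1],.305,5)
E
```

```text
remote_white wrist 0.63 px 320 232 13511 z5,50,95 [119.9 122.4 123.8] all (array([403.9, 165.2, 176.2,  69.6]), 8.3) top (array([442.4, 170.4,  98.3,  40.1]), 7.8)
6.05 [0.4322 0.1689 0.3034] [-3.1415e+00 -4.0000e-04  1.3880e-01] 0.039627536013733165
[0.66568808 0.0338554 ]
slide [ 0.2125  0.1661 -0.0015] spin 0.052 dist 0.27
```

>>> jog_arm(rows=[{"gripper": 0.03,"slide": [0.2125,0.166,0],"spin": 0.052},{"gripper": 0.03,"slide": [0.2125,0.166,0],"spin": 0.052},{"gripper": 0.03,"slide": [0.2125,0.166,0],"spin": 0.052},{"gripper": 0.03,"slide": [0.2125,0.166,0],"spin": 0.052},{"gripper": 0.03,"slide": [0.2125,0.166,0],"spin": 0.052},{"gripper": 0.03,"slide": [0.2125,0.166,0],"spin": 0.052},{"gripper": 0.03,"slide": [0.2125,0.166,0.03],"spin": 0.052},{"gripper": 0.03,"slide": [0.2125,0.166,0.03],"spin": 0.052}])

```text
time_s: 6.85
ee_pos: [0.6651, 0.0335, 0.2674]
eef_rot: [-3.141, 0.009, 0.086]
force: [-0.8, -0.0, -2.2]
grip_width: 0.0398
grip_force: 25.0
```

```bash
python3 - <<'E'
from h import *
look(['remote_white','remote_tray'],'w5')
go(.6657,.0339,.211,5)
E
```

```text
remote_white wrist 0.81 px 320 232 13215 z5,50,95 [80.6 82.8 84.2] all (array([662.7,  33.4, 117. ,  56.8]), 5.5) top (array([672.2,  34. ,  97.4,  40. ]), 4.9)
remote_tray wrist 0.78 px 399 178 37711 z5,50,95 [ 5.2  6.5 29.5] all (array([668.9,  -9.8, 204.5, 160.3]), -85.3) top (array([668.5,  -5.1, 181.1, 160.3]), -85.3)
remote_tray wrist 0.26 px 39 258 7647 z5,50,95 [ 3.5 20.8 41.4] all (array([622. , 214.6, 248.1, 135. ]), -36.8) top (array([651.2, 166.1, 153.9,  59.3]), -79.4)
7.0 [0.6657 0.0343 0.2737] [-3.1415e+00  8.0000e-04  8.7200e-02] 0.039675893885708705
slide [0.     0.0004 0.0627] spin -0.0 dist 0.063
```

View pics/w5.png

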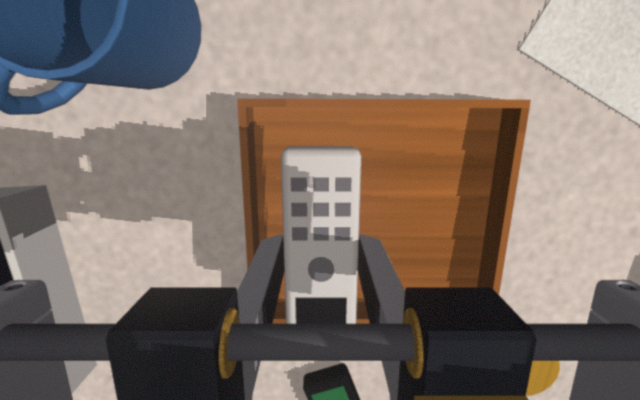

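The picture shows remote_white held over the left half of the tray (remote at (320,230), tray from column 240 to 525), clear of the mug at the top left. Now I lower it.

>>> jog_arm(rows=[{"gripper": 0.03,"slide": [0,0,0.025],"spin": 0},{"gripper": 0.03,"slide": [0,0,0.045],"spin": 0},{"gripper": 0.03,"slide": [0,0,0.055],"spin": 0},{"gripper": 0.03,"slide": [0,0,0.06],"spin": 0},{"gripper": 0.03,"slide": [0,0,0.062],"spin": 0},{"gripper": 0.03,"slide": [0,0,0.063],"spin": 0},{"gripper": 0.03,"slide": [0,0,0.0635],"spin": 0},{"gripper": 0.03,"slide": [0,0,0.0635],"spin": 0}])

```text
time_s: 7.8
ee_pos: [0.6659, 0.0339, 0.2107]
eef_rot: [3.142, -0.001, 0.087]
force: [0.4, 0.2, -0.8]
grip_width: 0.0397
grip_force: 25.0
```

>>> jog_arm(rows=[{"gripper": 0.03,"slide": [0,0,0.0005],"spin": 0},{"gripper": 0.03,"slide": [0,0,0.001],"spin": 0},{"gripper": 0.03,"slide": [0,0,0.0015],"spin": 0},{"gripper": 0.03,"slide": [0,0,0.0015],"spin": 0}])

```text
time_s: 8.2
ee_pos: [0.6659, 0.0339, 0.2089]
eef_rot: [3.142, -0.0, 0.087]
force: [-0.7, -0.1, 1.6]
grip_width: 0.0395
grip_force: 25.0
```

>>> jog_arm(rows=[{"gripper": 0.03,"slide": [0,0,0.0005],"spin": 0},{"gripper": 0.03,"slide": [0,0,0.0005],"spin": 0},{"gripper": 0.03,"slide": [0,0,0.001],"spin": 0},{"gripper": 0.03,"slide": [0,0,0.001],"spin": 0}])

```text
time_s: 8.6
ee_pos: [0.6659, 0.0339, 0.2088]
eef_rot: [3.141, -0.0, 0.087]
force: [-7.0, -0.5, 10.4]
grip_width: 0.04
grip_force: 25.0
```

Contact is made (10 N). I release and lift.

>>> jog_arm(rows=[{"gripper": 0.044,"slide": [0,0,0],"spin": 0},{"gripper": 0.052,"slide": [0,0,0],"spin": 0},{"gripper": 0.052,"slide": [0,0,0],"spin": 0},{"gripper": 0.052,"slide": [0,0,-0.01],"spin": 0},{"gripper": 0.052,"slide": [0,0,-0.03],"spin": 0},{"gripper": 0.052,"slide": [0,0,-0.06],"spin": 0},{"gripper": 0.052,"slide": [0,0,-0.09],"spin": 0},{"gripper": 0.052,"slide": [0,0,-0.09],"spin": 0}])

```text
time_s: 9.4
ee_pos: [0.6663, 0.034, 0.3031]
eef_rot: [3.141, -0.008, 0.087]
force: [0.5, 0.4, 0.6]
grip_width: 0.0524
grip_force: 0.0
```

```bash
python3 - <<'E'
from h import *
look(['remote_white','remote_tray','remote_black']); go(.4725,-.0037,.3,24.7)
E
```

```text
remote_white wrist 0.83 px 320 204 6815 z5,50,95 [22.1 24.3 25.7] all (array([666.8,  33.3, 114. ,  41.1]), 5.0) top (array([666.6,  33.9, 113.9,  40. ]), 5.0)
remote_tray wrist 0.95 px 378 194 34524 z5,50,95 [ 5.2  6.5 29.5] all (array([660.4,  -9.7, 201.9, 179.6]), -85.3) top (array([668.1,  -4.9, 180.8, 161. ]), -85.3)
remote_black wrist 0.55 px 334 379 1827 z5,50,95 [14.8 19.2 20.5] all (array([573.9,  27.3, 225.4,  47.7]), 16.0) top (array([578.4,  28.7, 216.2,  46.6]), 15.6)
9.6 [0.6656 0.0339 0.2966] [-3.1414e+00  1.7000e-03  8.6800e-02] 0.05214673531609873
slide [-0.1957  0.0207 -0.003 ] spin -0.344 dist 0.197
```

>>> jog_arm(rows=[{"gripper": 0.07,"slide": [-0.196,0.0207,0],"spin": -0.344},{"gripper": 0.07,"slide": [-0.196,0.0207,0],"spin": -0.344},{"gripper": 0.07,"slide": [-0.196,0.0207,0],"spin": -0.344},{"gripper": 0.07,"slide": [-0.196,0.0207,0],"spin": -0.344},{"gripper": 0.07,"slide": [-0.196,0.0207,0],"spin": -0.344},{"gripper": 0.07,"slide": [-0.196,0.0207,0.03],"spin": -0.344},{"gripper": 0.07,"slide": [-0.196,0.0207,0.05],"spin": -0.344},{"gripper": 0.07,"slide": [-0.196,0.0207,0.05],"spin": -0.344}])

```text
time_s: 10.4
ee_pos: [0.4721, -0.0036, 0.2452]
eef_rot: [-3.139, 0.004, 0.431]
force: [-0.3, 1.0, 0.1]
grip_width: 0.0702
grip_force: 0.0
```

```bash
python3 - <<'E'
from h import *
look(['remote_black']); go(.4727,-.0037,.2035,24.7)
E
```

```text
remote_black wrist 0.88 px 323 219 10260 z5,50,95 [17.2 19.3 20.7] all (array([473.1,  -5.3, 115.1,  41.5]), 24.4) top (array([472.8,  -4.8, 114.9,  40. ]), 24.5)
10.5 [ 0.4728 -0.0037  0.2477] [-3.1411e+00  8.0000e-04  4.3080e-01] 0.06994062958221166
slide [-0.0001  0.      0.0442] spin -0.0 dist 0.044
```

>>> jog_arm(rows=[{"gripper": 0.07,"slide": [0,0.0007,0.02],"spin": 0},{"gripper": 0.07,"slide": [0,0.0007,0.037],"spin": 0},{"gripper": 0.07,"slide": [0,0.0007,0.042],"spin": 0},{"gripper": 0.07,"slide": [0,0.0007,0.044],"spin": 0},{"gripper": 0.07,"slide": [0,0.0007,0.044],"spin": 0},{"gripper": 0.03,"slide": [0,0.0007,0.044],"spin": 0},{"gripper": 0.03,"slide": [0,0.0007,0.044],"spin": 0},{"gripper": 0.03,"slide": [0,0.0007,0.044],"spin": 0}])

```text
time_s: 11.3
ee_pos: [0.4728, -0.0043, 0.204]
eef_rot: [3.141, -0.001, 0.431]
force: [0.4, 0.4, 0.1]
grip_width: 0.0495
grip_force: 0.0
```

>>> jog_arm(rows=[{"gripper": 0.03,"slide": [0,0,0],"spin": 0},{"gripper": 0.03,"slide": [0,0,0],"spin": 0},{"gripper": 0.03,"slide": [0,0,0],"spin": 0}])

```text
time_s: 11.6
ee_pos: [0.4727, -0.0044, 0.2038]
eef_rot: [3.141, -0.0, 0.431]
force: [-1.5, 0.3, 3.9]
grip_width: 0.0401
grip_force: 25.0
```

>>> jog_arm(rows=[{"gripper": 0.03,"slide": [0,0,-0.015],"spin": 0},{"gripper": 0.03,"slide": [0,0,-0.04],"spin": 0},{"gripper": 0.03,"slide": [0,0,-0.07],"spin": 0},{"gripper": 0.03,"slide": [0,0,-0.09],"spin": 0},{"gripper": 0.03,"slide": [0,0,-0.09],"spin": 0}])

```text
time_s: 12.1
ee_pos: [0.473, -0.0043, 0.2958]
eef_rot: [3.14, -0.004, 0.431]
force: [0.4, -0.2, -1.5]
grip_width: 0.0396
grip_force: 25.0
```

```bash
python3 - <<'E'
from h import *
from math import *
look(['remote_black'])
c=np.array([.6685,-.0045]);a=radians(4.8)
t=c-.038*np.array([-sin(a),cos(a)]);print(t); go(t[0],t[1],.29,4.8)
E
```

```text
remote_black wrist 0.74 px 320 232 13250 z5,50,95 [109.1 111.4 112.7] all (array([453.3, -13.8, 161.9,  52.2]), 29.5) top (array([481.5,  -1. ,  98. ,  40. ]), 24.5)
12.2 [ 0.4725 -0.0043  0.2931] [-3.1415e+00  2.0000e-04  4.3080e-01] 0.039861224909819935
[ 0.67167976 -0.04236673]
slide [0.1651 0.1178 0.003 ] spin 0.347 dist 0.203
```

>>> jog_arm(rows=[{"gripper": 0.03,"slide": [0.165,0.118,0],"spin": 0.347},{"gripper": 0.03,"slide": [0.165,0.118,0],"spin": 0.347},{"gripper": 0.03,"slide": [0.165,0.118,0],"spin": 0.347},{"gripper": 0.03,"slide": [0.165,0.118,0],"spin": 0.347},{"gripper": 0.03,"slide": [0.165,0.118,0],"spin": 0.347},{"gripper": 0.03,"slide": [0.165,0.118,0.02],"spin": 0.347},{"gripper": 0.03,"slide": [0.165,0.118,0.03],"spin": 0.347},{"gripper": 0.03,"slide": [0.165,0.118,0.03],"spin": 0.347}])

```text
time_s: 13.0
ee_pos: [0.6711, -0.0425, 0.2609]
eef_rot: [-3.141, 0.005, 0.084]
force: [0.5, 0.6, -1.0]
grip_width: 0.0396
grip_force: 25.0
```

```bash
python3 - <<'E'
from h import *
look(['remote_black'])
go(.6715,-.0424,.211,4.8)
E
```

```text
remote_black wrist 0.74 px 320 232 13350 z5,50,95 [73.7 76.3 77.6] all (array([662.7, -43. , 130.3,  56.5]), 5.1) top (array([678.7, -42. ,  98.1,  40.1]), 4.6)
13.1 [ 0.6716 -0.0425  0.2638] [-3.1415e+00  4.0000e-04  8.3900e-02] 0.039760526136429546
slide [-0.0001 -0.0002  0.0528] spin 0.0 dist 0.053
```

>>> jog_arm(rows=[{"gripper": 0.03,"slide": [0,0,0.025],"spin": 0},{"gripper": 0.03,"slide": [0,0,0.04],"spin": 0},{"gripper": 0.03,"slide": [0,0,0.048],"spin": 0},{"gripper": 0.03,"slide": [0,0,0.051],"spin": 0},{"gripper": 0.03,"slide": [0,0,0.053],"spin": 0},{"gripper": 0.03,"slide": [0,0,0.054],"spin": 0},{"gripper": 0.03,"slide": [0,0,0.0545],"spin": 0},{"gripper": 0.03,"slide": [0,0,0.055],"spin": 0}])

```text
time_s: 13.9
ee_pos: [0.6719, -0.0427, 0.2091]
eef_rot: [3.141, -0.001, 0.084]
force: [-0.3, -0.8, -0.3]
grip_width: 0.04
grip_force: 25.0
```

>>> jog_arm(rows=[{"gripper": 0.03,"slide": [0,0,0.0003],"spin": 0},{"gripper": 0.03,"slide": [0,0,0.0006],"spin": 0},{"gripper": 0.03,"slide": [0,0,0.0006],"spin": 0}])

```text
time_s: 14.2
ee_pos: [0.672, -0.0426, 0.2089]
eef_rot: [3.141, -0.001, 0.084]
force: [-4.4, 0.2, 7.5]
grip_width: 0.04
grip_force: 25.0
```

>>> jog_arm(rows=[{"gripper": 0.044,"slide": [0,0,0],"spin": 0},{"gripper": 0.052,"slide": [0,0,0],"spin": 0},{"gripper": 0.052,"slide": [0,0,0],"spin": 0},{"gripper": 0.052,"slide": [0,0,-0.01],"spin": 0},{"gripper": 0.052,"slide": [0,0,-0.03],"spin": 0},{"gripper": 0.052,"slide": [0,0,-0.06],"spin": 0},{"gripper": 0.052,"slide": [0,0,-0.1],"spin": 0},{"gripper": 0.052,"slide": [0,0,-0.1],"spin": 0}])

```text
time_s: 15.0
ee_pos: [0.6724, -0.0426, 0.315]
eef_rot: [3.14, -0.009, 0.084]
force: [1.0, 0.6, -0.3]
grip_width: 0.0522
grip_force: 0.0
```

```bash
python3 - <<'E'
from h import *
look(['remote_white','remote_black','remote_tray'],'w6'); go(.3716,.2961,.31,36.4);go(.3716,.2961,.31,126.4)
E
```

```text
remote_white wrist 0.87 px 227 197 6164 z5,50,95 [20.  24.3 25.8] all (array([663.9,  26.4, 121. ,  65.5]), 5.2) top (array([667.7,  23.9, 113.7,  59.8]), 4.9)
remote_black wrist 0.59 px 319 201 6171 z5,50,95 [22.4 24.3 25.7] all (array([672.8, -42.7, 113.6,  40. ]), 4.7) top (array([672.7, -42.7, 113.3,  40. ]), 4.7)
remote_tray wrist 0.95 px 271 192 25496 z5,50,95 [ 5.3  6.7 29.6] all (array([667.3,   1.5, 197.8, 178. ]), -90.0) top (array([668. ,  -4.5, 180.8, 160.5]), -85.2)
15.2 [ 0.6717 -0.0426  0.3071] [-3.1413e+00  1.5000e-03  8.3800e-02] 0.05160971075513115
slide [-0.2707 -0.3626 -0.0024] spin -0.551 dist 0.453
slide [-0.2707 -0.3626 -0.0024] spin -2.122 dist 0.453
```

View pics/w6.png

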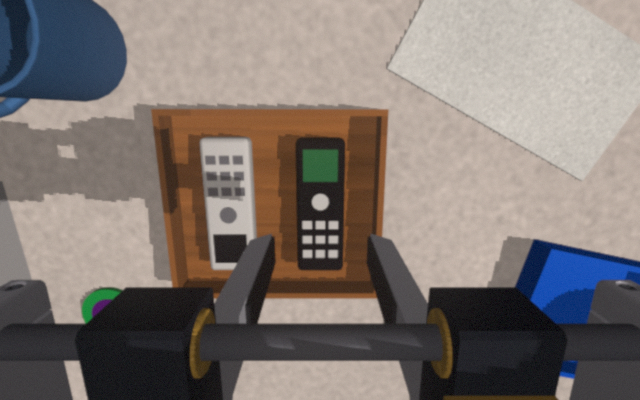

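Both remotes lie flat, keys up, in the tray (white at (228,200), black at (320,203)) with clear space around them. Next is adapter_white.

>>> jog_arm(rows=[{"gripper": 0.07,"slide": [-0.271,-0.363,0],"spin": -0.551},{"gripper": 0.07,"slide": [-0.271,-0.363,0],"spin": -0.551},{"gripper": 0.07,"slide": [-0.271,-0.363,0],"spin": -0.551},{"gripper": 0.07,"slide": [-0.271,-0.363,0],"spin": -0.551},{"gripper": 0.07,"slide": [-0.271,-0.363,0],"spin": -0.551},{"gripper": 0.07,"slide": [-0.271,-0.363,0],"spin": -0.551},{"gripper": 0.07,"slide": [-0.271,-0.363,0],"spin": -0.551},{"gripper": 0.07,"slide": [-0.271,-0.363,0],"spin": -0.551}])

```text
time_s: 16.0
ee_pos: [0.4049, 0.2578, 0.3072]
eef_rot: [-3.141, 0.002, 0.635]
force: [0.8, 0.6, 0.5]
grip_width: 0.07
grip_force: 0.0
```

>>> jog_arm(rows=[{"gripper": 0.07,"slide": [0,0,0],"spin": 0},{"gripper": 0.07,"slide": [0,0,0],"spin": 0}])

```text
time_s: 16.2
ee_pos: [0.4061, 0.2573, 0.3075]
eef_rot: [-3.142, 0.001, 0.637]
force: [0.1, -0.1, 0.0]
grip_width: 0.0701
grip_force: 0.0
```

```bash
python3 - <<'E'
from h import *
adapter('adapter_white'); look([]); go(.3716,.2961,.207,36.4)
E
```

```text
adapter_white 0.78 block top (array([371.2, 296.8,  61.4,  42.2]), 37.4) z 0.033068921057889944
16.35 [0.4073 0.2559 0.3076] [-3.1416e+00  8.0000e-04  6.3340e-01] 0.06975501172924276
slide [-0.0049 -0.0535  0.1006] spin -0.002 dist 0.114
```

>>> jog_arm(rows=[{"gripper": 0.07,"slide": [-0.005,-0.0537,0.01],"spin": -0.012},{"gripper": 0.07,"slide": [-0.005,-0.0537,0.03],"spin": -0.012},{"gripper": 0.07,"slide": [-0.005,-0.0537,0.05],"spin": -0.012},{"gripper": 0.07,"slide": [-0.005,-0.0537,0.07],"spin": -0.012},{"gripper": 0.07,"slide": [-0.005,-0.0537,0.085],"spin": -0.012},{"gripper": 0.07,"slide": [-0.005,-0.0537,0.095],"spin": -0.012},{"gripper": 0.07,"slide": [-0.005,-0.0537,0.1],"spin": -0.012},{"gripper": 0.07,"slide": [-0.005,-0.0537,0.1],"spin": -0.012}])

```text
time_s: 17.15
ee_pos: [0.3711, 0.2967, 0.2077]
eef_rot: [-3.142, 0.001, 0.646]
force: [1.0, -0.0, -0.3]
grip_width: 0.07
grip_force: 0.0
```

```bash
python3 - <<'E'
from h import *
adapter('adapter_white'); look([],'w7'); go(.3713,.2965,.207,37)
E
```

```text
adapter_white 0.77 block top (array([370.9, 296.5,  62.2,  42. ]), 37.3) z 0.03304120141683797
17.3 [0.371  0.297  0.2087] [ 3.1416e+00 -1.0000e-03  6.4650e-01] 0.07005226764898279
slide [-0.0001  0.0006  0.0017] spin 0.001 dist 0.002
```

View pics/w7.png

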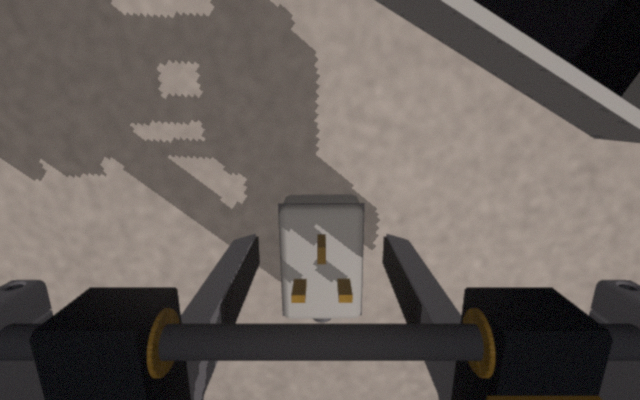

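The picture shows adapter_white (320,258) square and centred between the fingers. I close and lift.

>>> jog_arm(rows=[{"gripper": 0.03,"slide": [0,0.0003,0.0005],"spin": 0},{"gripper": 0.03,"slide": [0,0.0003,0.0005],"spin": 0},{"gripper": 0.03,"slide": [0,0.0003,0.0005],"spin": 0},{"gripper": 0.03,"slide": [0,0.0003,0.0005],"spin": 0},{"gripper": 0.03,"slide": [0,0.0003,0.0005],"spin": 0},{"gripper": 0.03,"slide": [0,0.0003,0.0005],"spin": 0},{"gripper": 0.03,"slide": [0,0.0003,0.0005],"spin": 0}], squeeze=30)

```text
time_s: 18.0
ee_pos: [0.3709, 0.2968, 0.2077]
eef_rot: [-3.142, -0.0, 0.647]
force: [-0.6, -0.4, 3.4]
grip_width: 0.0418
grip_force: 30.0
```

>>> jog_arm(rows=[{"gripper": 0.03,"slide": [0,0,-0.015],"spin": 0},{"gripper": 0.03,"slide": [0,0,-0.04],"spin": 0},{"gripper": 0.03,"slide": [0,0,-0.07],"spin": 0},{"gripper": 0.03,"slide": [0,0,-0.1],"spin": 0},{"gripper": 0.03,"slide": [0,0,-0.1],"spin": 0}])

```text
time_s: 18.5
ee_pos: [0.3713, 0.2971, 0.3108]
eef_rot: [3.141, -0.006, 0.647]
force: [-0.3, -1.0, -1.4]
grip_width: 0.0419
grip_force: 30.0
```

```bash
python3 - <<'E'
from h import *
look(['adapter_bin']); go(.601,.3352,.307,8.2)
E
```

```text
adapter_bin wrist 0.91 px 478 48 23237 z5,50,95 [ 6.6  8.4 41.6] all (array([527.7, 268.8, 216.5,  98.5]), -52.9) top (array([546. , 300.7, 160.7,  98.7]), -81.7)
18.6 [0.3707 0.2967 0.3074] [-3.1416e+00 -4.0000e-04  6.4680e-01] 0.04161314276159356
slide [0.207  0.108  0.0004] spin 0.504 dist 0.233
```

>>> jog_arm(rows=[{"gripper": 0.03,"slide": [0.207,0.108,0],"spin": 0.504},{"gripper": 0.03,"slide": [0.207,0.108,0],"spin": 0.504},{"gripper": 0.03,"slide": [0.207,0.108,0],"spin": 0.504},{"gripper": 0.03,"slide": [0.207,0.108,0],"spin": 0.504},{"gripper": 0.03,"slide": [0.207,0.108,0],"spin": 0.504},{"gripper": 0.03,"slide": [0.207,0.108,0],"spin": 0.504},{"gripper": 0.03,"slide": [0.207,0.108,0.01],"spin": 0.504},{"gripper": 0.03,"slide": [0.207,0.108,0.01],"spin": 0.504}])

```text
time_s: 19.4
ee_pos: [0.6001, 0.3353, 0.2947]
eef_rot: [3.14, 0.004, 0.143]
force: [-0.5, -0.1, -1.5]
grip_width: 0.0418
grip_force: 30.0
```

```bash
python3 - <<'E'
from h import *
look(['adapter_white','adapter_bin'],'w8'); go(.601,.3352,.216,8.2)
E
```

```text
adapter_white wrist 0.56 px 320 255 10259 z5,50,95 [106.1 120.  132.5] all (array([566.1, 329.3, 132. ,  68.4]), 5.7) top (array([603.4, 335. ,  28.6,  28.4]), 7.2)
adapter_bin wrist 0.93 px 371 197 22634 z5,50,95 [ 6.8  8.3 41.6] all (array([580.7, 296.9, 178.9, 155.4]), -81.8) top (array([601.6, 309.2, 160.7, 110.3]), -81.8)
19.55 [0.6005 0.3355 0.2977] [3.1416e+00 2.0000e-04 1.4340e-01] 0.04136039674424103
slide [0.0005 0.0004 0.0817] spin 0.0 dist 0.082
```

View pics/w8.png

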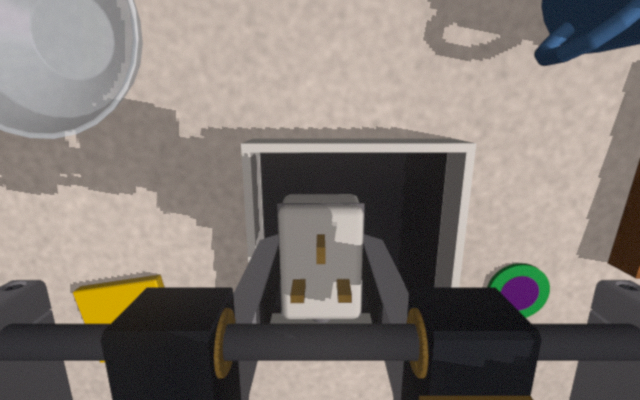

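The picture shows adapter_white over the back left of the bin (adapter at (320,258), bin rim columns 245–470), clear of the walls. Now I lower it.

>>> jog_arm(rows=[{"gripper": 0.03,"slide": [0.0005,0.0004,0.03],"spin": 0},{"gripper": 0.03,"slide": [0.0005,0.0004,0.055],"spin": 0},{"gripper": 0.03,"slide": [0.0005,0.0004,0.07],"spin": 0},{"gripper": 0.03,"slide": [0.0005,0.0004,0.077],"spin": 0},{"gripper": 0.03,"slide": [0.0005,0.0004,0.08],"spin": 0},{"gripper": 0.03,"slide": [0.0005,0.0004,0.082],"spin": 0},{"gripper": 0.03,"slide": [0.0005,0.0004,0.083],"spin": 0},{"gripper": 0.03,"slide": [0.0005,0.0004,0.083],"spin": 0}])

```text
time_s: 20.35
ee_pos: [0.6018, 0.3351, 0.2152]
eef_rot: [-3.141, -0.001, 0.143]
force: [0.2, 0.1, -1.6]
grip_width: 0.0417
grip_force: 30.0
```

>>> jog_arm(rows=[{"gripper": 0.03,"slide": [0,0,0.0004],"spin": 0},{"gripper": 0.03,"slide": [0,0,0.0008],"spin": 0},{"gripper": 0.03,"slide": [0,0,0.0008],"spin": 0}])

```text
time_s: 20.65
ee_pos: [0.6017, 0.335, 0.2138]
eef_rot: [-3.142, -0.0, 0.143]
force: [-0.0, 0.6, -0.7]
grip_width: 0.0418
grip_force: 30.0
```

>>> jog_arm(rows=[{"gripper": 0.03,"slide": [0,0,0.0004],"spin": 0},{"gripper": 0.03,"slide": [0,0,0.0008],"spin": 0},{"gripper": 0.03,"slide": [0,0,0.0008],"spin": 0}])

```text
time_s: 20.95
ee_pos: [0.6018, 0.335, 0.2138]
eef_rot: [-3.142, -0.0, 0.143]
force: [-4.0, -0.9, 6.2]
grip_width: 0.0419
grip_force: 30.0
```

>>> jog_arm(rows=[{"gripper": 0.046,"slide": [0,0,0],"spin": 0},{"gripper": 0.055,"slide": [0,0,0],"spin": 0},{"gripper": 0.055,"slide": [0,0,0],"spin": 0},{"gripper": 0.055,"slide": [0,0,-0.01],"spin": 0},{"gripper": 0.055,"slide": [0,0,-0.03],"spin": 0},{"gripper": 0.055,"slide": [0,0,-0.06],"spin": 0},{"gripper": 0.055,"slide": [0,0,-0.1],"spin": 0},{"gripper": 0.055,"slide": [0,0,-0.13],"spin": 0}])

```text
time_s: 21.75
ee_pos: [0.6016, 0.335, 0.3463]
eef_rot: [-3.141, -0.002, 0.143]
force: [0.7, -0.4, -0.1]
grip_width: 0.0553
grip_force: 0.0
```

```bash
python3 - <<'E'
from h import *
adapter('adapter_white'); look([]); go(.46,0,.34,47.7);go(.3646,-.3042,.31,47.7)
E
```

```text
adapter_white 0.96 block top (array([601.9, 335. ,  61.9,  42.8]), 8.1) z 0.036972391199866145
21.9 [0.6017 0.335  0.3459] [-3.1402 -0.0043  0.1428] 0.05519212086595818
slide [-0.188   0.3114  0.0047] spin -0.69 dist 0.364
slide [-0.3258  0.599   0.0337] spin -0.69 dist 0.683
```

>>> jog_arm(rows=[{"gripper": 0.07,"slide": [-0.188,0.311,0],"spin": -0.69},{"gripper": 0.07,"slide": [-0.188,0.311,0],"spin": -0.69},{"gripper": 0.07,"slide": [-0.188,0.311,0],"spin": -0.69},{"gripper": 0.07,"slide": [-0.188,0.311,0],"spin": -0.69},{"gripper": 0.07,"slide": [-0.188,0.311,0],"spin": -0.69},{"gripper": 0.07,"slide": [-0.188,0.311,0],"spin": -0.69},{"gripper": 0.07,"slide": [-0.188,0.311,0],"spin": -0.69},{"gripper": 0.07,"slide": [-0.188,0.311,0],"spin": -0.69}])

```text
time_s: 22.7
ee_pos: [0.4582, -0.0024, 0.3422]
eef_rot: [-3.14, 0.001, 0.83]
force: [-0.2, 1.1, 0.7]
grip_width: 0.0697
grip_force: 0.0
```

```bash
python3 - <<'E'
from h import *
go(.3646,-.3042,.30,47.7);look([])
E
```

```text
slide [-0.2858  0.1347  0.0425] spin -0.002 dist 0.319
22.75 [ 0.4585 -0.0023  0.3424] [-3.1407e+00  1.1000e-03  8.2980e-01] 0.06996481812551161
```

>>> jog_arm(rows=[{"gripper": 0.07,"slide": [-0.286,0.135,0.04],"spin": 0},{"gripper": 0.07,"slide": [-0.286,0.135,0.04],"spin": 0},{"gripper": 0.07,"slide": [-0.286,0.135,0.04],"spin": 0},{"gripper": 0.07,"slide": [-0.286,0.135,0.04],"spin": 0},{"gripper": 0.07,"slide": [-0.286,0.135,0.04],"spin": 0},{"gripper": 0.07,"slide": [-0.286,0.135,0.04],"spin": 0},{"gripper": 0.07,"slide": [-0.286,0.135,0.04],"spin": 0},{"gripper": 0.07,"slide": [-0.286,0.135,0.04],"spin": 0}])

```text
time_s: 23.55
ee_pos: [0.3673, -0.3034, 0.3019]
eef_rot: [-3.14, -0.0, 0.83]
force: [1.1, 0.3, -0.4]
grip_width: 0.0704
grip_force: 0.0
```

```bash
python3 - <<'E'
from h import *
adapter('adapter_black');go(.3646,-.3042,.207,47.7);look([])
E
```

```text
adapter_black 0.93 block top (array([ 364.2, -304.7,   61.5,   41.9]), 48.0) z 0.03300239895227225
slide [-0.0044 -0.0004  0.0954] spin 0.0 dist 0.096
23.7 [ 0.3681 -0.301   0.3027] [-3.1408e+00 -2.0000e-04  8.3380e-01] 0.0698053434804498
```

>>> jog_arm(rows=[{"gripper": 0.07,"slide": [-0.005,0,0.02],"spin": 0},{"gripper": 0.07,"slide": [-0.005,0,0.04],"spin": 0},{"gripper": 0.07,"slide": [-0.005,0,0.06],"spin": 0},{"gripper": 0.07,"slide": [-0.005,0,0.08],"spin": 0},{"gripper": 0.07,"slide": [-0.005,0,0.09],"spin": 0},{"gripper": 0.07,"slide": [-0.005,0,0.095],"spin": 0},{"gripper": 0.07,"slide": [-0.005,0,0.095],"spin": 0}])

```text
time_s: 24.4
ee_pos: [0.3643, -0.3053, 0.208]
eef_rot: [-3.141, -0.0, 0.834]
force: [0.6, -0.2, -0.5]
grip_width: 0.07
grip_force: 0.0
```

```bash
python3 - <<'E'
from h import *
adapter('adapter_black');go(.3644,-.3045,.207,47.8);look([])
E
```

```text
adapter_black 0.88 block top (array([ 364.2, -304.8,   61.8,   41.9]), 47.7) z 0.03305569054114675
slide [ 0.0009 -0.0007  0.0017] spin -0.001 dist 0.002
24.55 [ 0.3642 -0.3057  0.2087] [3.1404 0.     0.833 ] 0.07000055211250833
```

>>> jog_arm(rows=[{"gripper": 0.03,"slide": [0.0005,-0.0005,0.0005],"spin": 0},{"gripper": 0.03,"slide": [0.0005,-0.0005,0.0005],"spin": 0},{"gripper": 0.03,"slide": [0.0005,-0.0005,0.0005],"spin": 0},{"gripper": 0.03,"slide": [0.0005,-0.0005,0.0005],"spin": 0},{"gripper": 0.03,"slide": [0.0005,-0.0005,0.0005],"spin": 0},{"gripper": 0.03,"slide": [0.0005,-0.0005,0.0005],"spin": 0},{"gripper": 0.03,"slide": [0.0005,-0.0005,0.0005],"spin": 0}])

```text
time_s: 25.25
ee_pos: [0.364, -0.305, 0.2076]
eef_rot: [3.141, 0.0, 0.833]
force: [-0.8, 1.5, 3.9]
grip_width: 0.0418
grip_force: 30.0
```

>>> jog_arm(rows=[{"gripper": 0.03,"slide": [0,0,-0.015],"spin": 0},{"gripper": 0.03,"slide": [0,0,-0.04],"spin": 0},{"gripper": 0.03,"slide": [0,0,-0.07],"spin": 0},{"gripper": 0.03,"slide": [0,0,-0.1],"spin": 0},{"gripper": 0.03,"slide": [0,0,-0.13],"spin": 0},{"gripper": 0.03,"slide": [0,0,-0.13],"spin": 0}])

```text
time_s: 25.85
ee_pos: [0.3642, -0.3052, 0.3408]
eef_rot: [3.136, 0.0, 0.833]
force: [0.2, -0.1, -1.3]
grip_width: 0.0417
grip_force: 30.0
```

```bash
python3 - <<'E'
from h import *
look([]);go(.46,0,.33,8.2); go(.556,.2762,.33,8.2)
E
```

```text
25.9 [ 0.364  -0.305   0.3385] [3.1389e+00 1.0000e-04 8.3280e-01] 0.04173777319824241
slide [ 0.2903 -0.1342  0.0082] spin 0.69 dist 0.32
slide [ 0.5592 -0.249   0.0078] spin 0.69 dist 0.612
```

>>> jog_arm(rows=[{"gripper": 0.03,"slide": [0.29,-0.134,0],"spin": 0.69},{"gripper": 0.03,"slide": [0.29,-0.134,0],"spin": 0.69},{"gripper": 0.03,"slide": [0.29,-0.134,0],"spin": 0.69},{"gripper": 0.03,"slide": [0.29,-0.134,0],"spin": 0.69},{"gripper": 0.03,"slide": [0.29,-0.134,0],"spin": 0.69},{"gripper": 0.03,"slide": [0.29,-0.134,0],"spin": 0.69},{"gripper": 0.03,"slide": [0.29,-0.134,0],"spin": 0.69},{"gripper": 0.03,"slide": [0.29,-0.134,0],"spin": 0.69}])

```text
time_s: 26.7
ee_pos: [0.4604, 0.0037, 0.3359]
eef_rot: [-3.141, 0.002, 0.147]
force: [0.7, -0.2, -1.6]
grip_width: 0.0417
grip_force: 30.0
```

```bash
python3 - <<'E'
from h import *
look([]);go(.556,.2762,.30,8.2)
E
```

```text
26.75 [0.4602 0.0023 0.3359] [-3.1408e+00  2.2000e-03  1.4680e-01] 0.04172495971793646
slide [ 0.1349 -0.2569  0.0358] spin 0.004 dist 0.292
```

>>> jog_arm(rows=[{"gripper": 0.03,"slide": [0.135,-0.257,0],"spin": 0.004},{"gripper": 0.03,"slide": [0.135,-0.257,0],"spin": 0.004},{"gripper": 0.03,"slide": [0.135,-0.257,0],"spin": 0.004},{"gripper": 0.03,"slide": [0.135,-0.257,0],"spin": 0.004},{"gripper": 0.03,"slide": [0.135,-0.257,0],"spin": 0.004},{"gripper": 0.03,"slide": [0.135,-0.257,0],"spin": 0.004},{"gripper": 0.03,"slide": [0.135,-0.257,0.02],"spin": 0.004},{"gripper": 0.03,"slide": [0.135,-0.257,0.035],"spin": 0.004}])

```text
time_s: 27.55
ee_pos: [0.5571, 0.2727, 0.2997]
eef_rot: [3.141, 0.003, 0.139]
force: [-0.1, 0.2, -1.9]
grip_width: 0.0418
grip_force: 30.0
```

>>> jog_arm(rows=[{"gripper": 0.03,"slide": [0,0,0],"spin": 0}])

```text
time_s: 27.65
ee_pos: [0.5569, 0.2718, 0.299]
eef_rot: [3.14, 0.006, 0.137]
force: [0.4, -0.7, -1.8]
grip_width: 0.0418
grip_force: 30.0
```

```bash
python3 - <<'E'
from h import *
look(['adapter_bin'],'w9');adapter('adapter_white');go(.556,.2762,.216,8.2)
E
```

```text
adapter_bin wrist 0.88 px 269 152 34660 z5,50,95 [ 6.8  8.4 41.7] all (array([567.4, 309.6, 189.2, 188.8]), -81.7) top (array([576.8, 305.6, 160.8, 160.5]), -81.8)
adapter_bin wrist 0.52 px 599 116 11187 z5,50,95 [ 4.4 13.4 29.5] all (array([660.7,  50.2, 154.2,  74.4]), 5.4) top (array([656.9,  58.9, 148.3,  55.2]), 5.5)
27.75 [0.5573 0.2721 0.3023] [3.1413e+00 9.0000e-04 1.3740e-01] 0.04160313158314763
adapter_white 0.86 block top (array([601.6, 334.5,  63.1,  42.6]), 8.5) z 0.0367872844642394
slide [-0.0008 -0.0038  0.0874] spin -0.005 dist 0.087
```

View pics/w9.png

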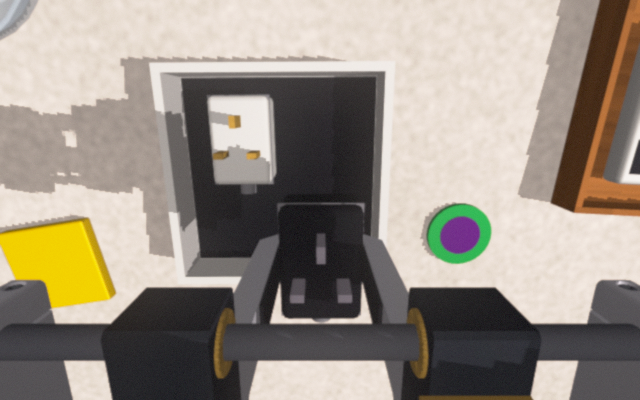

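The picture shows adapter_white flat at (240,140) in the bin, and adapter_black held at (320,260) above the free front right corner. Now I lower it.

>>> jog_arm(rows=[{"gripper": 0.03,"slide": [-0.0008,-0.0038,0.02],"spin": -0.005},{"gripper": 0.03,"slide": [-0.0008,-0.0038,0.045],"spin": -0.005},{"gripper": 0.03,"slide": [-0.0008,-0.0038,0.065],"spin": -0.005},{"gripper": 0.03,"slide": [-0.0008,-0.0038,0.078],"spin": -0.005},{"gripper": 0.03,"slide": [-0.0008,-0.0038,0.084],"spin": -0.005},{"gripper": 0.03,"slide": [-0.0008,-0.0038,0.0865],"spin": -0.005},{"gripper": 0.03,"slide": [-0.0008,-0.0038,0.088],"spin": -0.005},{"gripper": 0.03,"slide": [-0.0008,-0.0038,0.088],"spin": -0.005}])

```text
time_s: 28.65
ee_pos: [0.5558, 0.277, 0.2152]
eef_rot: [-3.141, -0.001, 0.144]
force: [-0.2, -0.1, -1.3]
grip_width: 0.0419
grip_force: 30.0
```

>>> jog_arm(rows=[{"gripper": 0.03,"slide": [0,0,0.0004],"spin": 0},{"gripper": 0.03,"slide": [0,0,0.0008],"spin": 0},{"gripper": 0.03,"slide": [0,0,0.0008],"spin": 0}])

```text
time_s: 28.95
ee_pos: [0.5557, 0.277, 0.2139]
eef_rot: [-3.142, -0.0, 0.144]
force: [-0.8, -0.5, -1.3]
grip_width: 0.0418
grip_force: 30.0
```

>>> jog_arm(rows=[{"gripper": 0.03,"slide": [0,0,0.0004],"spin": 0},{"gripper": 0.03,"slide": [0,0,0.0008],"spin": 0},{"gripper": 0.03,"slide": [0,0,0.0009],"spin": 0}])

```text
time_s: 29.25
ee_pos: [0.5557, 0.277, 0.2136]
eef_rot: [-3.142, -0.0, 0.144]
force: [-4.5, -1.9, 9.2]
grip_width: 0.0419
grip_force: 30.0
```

>>> jog_arm(rows=[{"gripper": 0.046,"slide": [0,0,0],"spin": 0},{"gripper": 0.053,"slide": [0,0,0],"spin": 0},{"gripper": 0.053,"slide": [0,0,0],"spin": 0},{"gripper": 0.053,"slide": [0,0,-0.01],"spin": 0},{"gripper": 0.053,"slide": [0,0,-0.03],"spin": 0},{"gripper": 0.053,"slide": [0,0,-0.06],"spin": 0},{"gripper": 0.053,"slide": [0,0,-0.1],"spin": 0},{"gripper": 0.053,"slide": [0,0,-0.13],"spin": 0}])

```text
time_s: 30.05
ee_pos: [0.5556, 0.2769, 0.3459]
eef_rot: [-3.141, -0.002, 0.144]
force: [0.2, 0.3, 0.6]
grip_width: 0.0529
grip_force: 0.0
```

```bash
python3 - <<'E'
from h import *
img,w=snap('wrist')
for n in('adapter_black','adapter_white'):
    for r in finder.masks_of(n,'wrist')[:1]:
        P=w[r['region']];P=P[np.isfinite(P[:,0])];P=P[(P[:,2]>.034)&(P[:,2]<.044)]
        A=np.c_[P[:,:2]-P[:,:2].mean(0),np.ones(len(P))];print(n,rect(P),'tilt,z',np.linalg.lstsq(A,P[:,2],rcond=None)[0])
look([]); go(.4365,-.1605,.34,38.5)
E
```

```text
adapter_black (array([556.1, 277. ,  61.9,  42.4]), 8.3) tilt,z [-0.00576392 -0.00066394  0.03889113]
adapter_white (array([602.1, 334.7,  61.4,  42. ]), 8.3) tilt,z [-0.00472625  0.01215778  0.03907836]
30.25 [0.5555 0.2769 0.3434] [-3.1413e+00 -1.1000e-03  1.4380e-01] 0.053058693692084644
slide [-0.1805  0.4158  0.0031] spin -0.528 dist 0.453
```

>>> jog_arm(rows=[{"gripper": 0.05,"slide": [-0.18,0.416,0],"spin": -0.528},{"gripper": 0.05,"slide": [-0.18,0.416,0],"spin": -0.528},{"gripper": 0.05,"slide": [-0.18,0.416,0],"spin": -0.528},{"gripper": 0.05,"slide": [-0.18,0.416,0],"spin": -0.528},{"gripper": 0.05,"slide": [-0.18,0.416,0],"spin": -0.528},{"gripper": 0.05,"slide": [-0.18,0.416,0],"spin": -0.528},{"gripper": 0.05,"slide": [-0.18,0.416,0],"spin": -0.528},{"gripper": 0.05,"slide": [-0.18,0.416,0],"spin": -0.528}])

```text
time_s: 31.05
ee_pos: [0.4508, -0.1077, 0.3418]
eef_rot: [-3.14, 0.001, 0.672]
force: [1.3, -0.5, 0.0]
grip_width: 0.0501
grip_force: 0.0
```

```bash
python3 - <<'E'
from h import *
look(['battery','battery_dish']); go(.4365,-.1605,.25,38.5)
E
```

```text
battery wrist 0.69 px 353 237 1218 z5,50,95 [12.6 18.5 19.7] all (array([ 434. , -162.1,   54.3,   26.2]), 38.4) top (array([ 436.4, -160.2,   48. ,   25.9]), 37.6)
battery wrist 0.54 px 566 199 18179 z5,50,95 [ 5.   6.7 26.3] all (array([ 585.8, -293.8,  122.3,  120.6]), 82.2) top (array([ 585.9, -293.8,  122.1,  120.6]), 82.3)
31.2 [ 0.4511 -0.1082  0.3418] [-3.140e+00  1.100e-03  6.673e-01] 0.050375902457546
slide [-0.0438  0.0322  0.0918] spin -0.005 dist 0.107
```

>>> jog_arm(rows=[{"gripper": 0.05,"slide": [-0.044,0.032,0.02],"spin": 0},{"gripper": 0.05,"slide": [-0.044,0.032,0.05],"spin": 0},{"gripper": 0.05,"slide": [-0.044,0.032,0.08],"spin": 0},{"gripper": 0.05,"slide": [-0.044,0.032,0.1],"spin": 0},{"gripper": 0.05,"slide": [-0.044,0.032,0.11],"spin": 0},{"gripper": 0.05,"slide": [-0.044,0.032,0.11],"spin": 0}])

```text
time_s: 31.8
ee_pos: [0.4375, -0.1576, 0.2315]
eef_rot: [-3.139, 0.001, 0.673]
force: [0.2, 0.3, 0.5]
grip_width: 0.0502
grip_force: 0.0
```

```bash
python3 - <<'E'
from h import *
look(['battery']); go(.4365,-.1605,.2035,38)
E
```

```text
battery wrist 0.89 px 324 239 3180 z5,50,95 [12.6 18.5 19.7] all (array([ 436.7, -160.8,   48. ,   27. ]), 37.8) top (array([ 436.4, -160.5,   47.7,   26.4]), 38.6)
31.9 [ 0.4378 -0.1581  0.2333] [ 3.1412e+00 -2.0000e-04  6.7260e-01] 0.05011879580276054
slide [-0.0025  0.0011  0.0298] spin 0.009 dist 0.03
```

>>> jog_arm(rows=[{"gripper": 0.05,"slide": [-0.0025,0.0011,0.015],"spin": 0.003},{"gripper": 0.05,"slide": [-0.0025,0.0011,0.025],"spin": 0.003},{"gripper": 0.05,"slide": [-0.0025,0.0011,0.029],"spin": 0.003},{"gripper": 0.05,"slide": [-0.0025,0.0011,0.0295],"spin": 0.003},{"gripper": 0.05,"slide": [-0.0025,0.0011,0.0295],"spin": 0.003}], squeeze=20)

```text
time_s: 32.4
ee_pos: [0.4363, -0.1609, 0.2036]
eef_rot: [3.141, -0.0, 0.669]
force: [-0.1, 0.1, 0.2]
grip_width: 0.0497
grip_force: 0.0
```

>>> jog_arm(rows=[{"gripper": 0.015,"slide": [0,0,0],"spin": 0},{"gripper": 0.015,"slide": [0,0,0],"spin": 0},{"gripper": 0.015,"slide": [0,0,0],"spin": 0},{"gripper": 0.015,"slide": [0,0,0],"spin": 0},{"gripper": 0.015,"slide": [0,0,0],"spin": 0},{"gripper": 0.015,"slide": [0,0,0],"spin": 0}])

```text
time_s: 33.0
ee_pos: [0.4362, -0.1609, 0.2035]
eef_rot: [3.141, -0.0, 0.669]
force: [-0.2, 0.8, 4.8]
grip_width: 0.0268
grip_force: 20.0
```

>>> jog_arm(rows=[{"gripper": 0.015,"slide": [0,0,-0.015],"spin": 0},{"gripper": 0.015,"slide": [0,0,-0.04],"spin": 0},{"gripper": 0.015,"slide": [0,0,-0.07],"spin": 0},{"gripper": 0.015,"slide": [0,0,-0.1],"spin": 0},{"gripper": 0.015,"slide": [0,0,-0.1],"spin": 0}])

```text
time_s: 33.5
ee_pos: [0.4366, -0.1611, 0.3065]
eef_rot: [3.137, -0.003, 0.669]
force: [1.0, -0.4, -1.0]
grip_width: 0.0257
grip_force: 20.0
```

```bash
python3 - <<'E'
from h import *
look(['battery']); go(.586,-.2937,.30,-7.7)
E
```

```text
battery wrist 0.83 px 320 253 4354 z5,50,95 [114.2 121.6 122.7] all (array([ 409.6, -183.3,  120.4,   45.2]), 39.3) top (array([ 437.7, -161.2,   48.7,   26.4]), 39.0)
33.6 [ 0.436  -0.1608  0.3031] [ 3.1411e+00 -2.0000e-04  6.6880e-01] 0.026321287236890405
slide [0.0353 0.1973 0.0032] spin 0.803 dist 0.2
```

>>> jog_arm(rows=[{"gripper": 0.015,"slide": [0.0353,0.197,0],"spin": 0.803},{"gripper": 0.015,"slide": [0.0353,0.197,0],"spin": 0.803},{"gripper": 0.015,"slide": [0.0353,0.197,0],"spin": 0.803},{"gripper": 0.015,"slide": [0.0353,0.197,0],"spin": 0.803},{"gripper": 0.015,"slide": [0.0353,0.197,0],"spin": 0.803},{"gripper": 0.015,"slide": [0.0353,0.197,0],"spin": 0.803},{"gripper": 0.015,"slide": [0.0353,0.197,0.02],"spin": 0.803},{"gripper": 0.015,"slide": [0.0353,0.197,0.04],"spin": 0.803}])

```text
time_s: 34.4
ee_pos: [0.5858, -0.2935, 0.2607]
eef_rot: [-3.141, 0.002, -0.134]
force: [-0.2, -0.1, -0.7]
grip_width: 0.0267
grip_force: 20.0
```

```bash
python3 - <<'E'
from h import *
look(['battery','battery_dish'],'w10'); go(.586,-.2937,.211,-7.7)
E
```

```text
battery wrist 0.97 px 320 253 4229 z5,50,95 [69.6 75.8 77. ] all (array([ 585.8, -294.2,   48.4,   27. ]), -7.9) top (array([ 585.8, -293.9,   48.4,   26.5]), -7.9)
battery_dish wrist 0.67 px 321 195 21688 z5,50,95 [ 5.3  6.7 26.7] all (array([ 577.8, -292.7,  137.2,  135.2]), -7.5) top (array([ 586. , -294.2,  120.6,  120.5]), -7.5)
34.55 [ 0.5857 -0.2934  0.2607] [-3.1399  0.0042 -0.1342] 0.026287032590173703
slide [0.0006 0.0003 0.0497] spin 0.0 dist 0.05
```

View pics/w10.png

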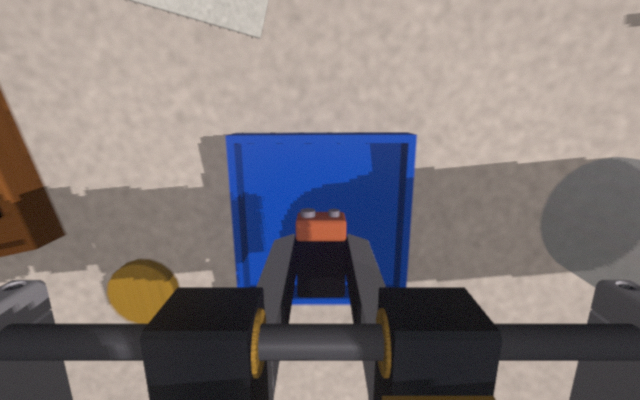

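The picture shows the battery at (320,253) over the middle of the dish (columns 230–415), clear of the jar at the right. Now I lower it.

>>> jog_arm(rows=[{"gripper": 0.015,"slide": [0.0005,0,0.022],"spin": 0},{"gripper": 0.015,"slide": [0.0005,0,0.038],"spin": 0},{"gripper": 0.015,"slide": [0.0005,0,0.045],"spin": 0},{"gripper": 0.015,"slide": [0.0005,0,0.048],"spin": 0},{"gripper": 0.015,"slide": [0.0005,0,0.05],"spin": 0},{"gripper": 0.015,"slide": [0.0005,0,0.051],"spin": 0},{"gripper": 0.015,"slide": [0.0005,0,0.051],"spin": 0}])

```text
time_s: 35.25
ee_pos: [0.5866, -0.2937, 0.2127]
eef_rot: [3.141, -0.001, -0.134]
force: [0.5, -0.1, 0.3]
grip_width: 0.0262
grip_force: 20.0
```

>>> jog_arm(rows=[{"gripper": 0.015,"slide": [0,0,0.0004],"spin": 0},{"gripper": 0.015,"slide": [0,0,0.0008],"spin": 0},{"gripper": 0.015,"slide": [0,0,0.0008],"spin": 0}])

```text
time_s: 35.55
ee_pos: [0.5865, -0.2936, 0.2116]
eef_rot: [3.142, -0.0, -0.134]
force: [0.0, 0.1, -0.6]
grip_width: 0.0263
grip_force: 20.0
```

Contact is expected at about 0.2085, so I continue slowly.

>>> jog_arm(rows=[{"gripper": 0.015,"slide": [0,0,0.0008],"spin": 0},{"gripper": 0.015,"slide": [0,0,0.0016],"spin": 0},{"gripper": 0.015,"slide": [0,0,0.0022],"spin": 0},{"gripper": 0.015,"slide": [0,0,0.0022],"spin": 0}])

```text
time_s: 35.95
ee_pos: [0.5864, -0.2936, 0.2091]
eef_rot: [-3.142, 0.0, -0.134]
force: [0.4, -0.9, -0.7]
grip_width: 0.0264
grip_force: 20.0
```

>>> jog_arm(rows=[{"gripper": 0.015,"slide": [0,0,0.0004],"spin": 0},{"gripper": 0.015,"slide": [0,0,0.0007],"spin": 0},{"gripper": 0.015,"slide": [0,0,0.0007],"spin": 0}])

```text
time_s: 36.25
ee_pos: [0.5865, -0.2936, 0.2085]
eef_rot: [-3.142, 0.0, -0.134]
force: [0.4, 0.1, -0.5]
grip_width: 0.0262
grip_force: 20.0
```

>>> jog_arm(rows=[{"gripper": 0.015,"slide": [0,0,0.0003],"spin": 0},{"gripper": 0.015,"slide": [0,0,0.0006],"spin": 0},{"gripper": 0.015,"slide": [0,0,0.0006],"spin": 0}])

```text
time_s: 36.55
ee_pos: [0.5865, -0.2936, 0.2085]
eef_rot: [3.142, -0.0, -0.134]
force: [-2.8, 1.2, 5.9]
grip_width: 0.0263
grip_force: 20.0
```

Contact is made. I release, lift, then check everything from above and in the fixed views.

>>> jog_arm(rows=[{"gripper": 0.03,"slide": [0,0,0],"spin": 0},{"gripper": 0.045,"slide": [0,0,0],"spin": 0},{"gripper": 0.045,"slide": [0,0,0],"spin": 0},{"gripper": 0.045,"slide": [0,0,-0.01],"spin": 0},{"gripper": 0.045,"slide": [0,0,-0.03],"spin": 0},{"gripper": 0.045,"slide": [0,0,-0.06],"spin": 0},{"gripper": 0.045,"slide": [0,0,-0.1],"spin": 0},{"gripper": 0.045,"slide": [0,0,-0.14],"spin": 0}])

```text
time_s: 37.35
ee_pos: [0.5863, -0.2935, 0.3501]
eef_rot: [3.142, -0.0, -0.134]
force: [-0.4, -0.2, 0.4]
grip_width: 0.0448
grip_force: 0.0
```

>>> jog_arm(rows=[{"gripper": 0.045,"slide": [-0.1,0,0],"spin": 0},{"gripper": 0.045,"slide": [-0.1,0,0],"spin": 0},{"gripper": 0.045,"slide": [-0.1,0,0],"spin": 0},{"gripper": 0.045,"slide": [-0.1,0,0],"spin": 0}])

```text
time_s: 37.75
ee_pos: [0.4869, -0.2803, 0.3493]
eef_rot: [3.141, -0.002, -0.135]
force: [0.5, 0.7, 0.3]
grip_width: 0.0453
grip_force: 0.0
```

```bash
python3 - <<'E'
from h import *
look(['battery'])
img,w=snap('side')
for n in 'remote_white remote_black adapter_white adapter_black battery mug jug'.split(): report(n,'side',w,0)
cv2.imwrite('pics/side2.png',img[:,:,::-1])
E
```

```text
battery wrist 0.95 px 319 80 1780 z5,50,95 [21.6 23.7 25. ] all (array([ 588.2, -293.4,   50.2,   27.7]), -7.8) top (array([ 586.5, -293.9,   47. ,   26.1]), -7.8)
37.85 [ 0.4881 -0.2805  0.3489] [ 3.1408e+00 -1.8000e-03 -1.3410e-01] 0.04510819295864964
remote_white side 0.75 px 257 239 789 z5,50,95 [ 8.9 21.5 24.3] all (array([664.9,  26.6, 111.9,  58.6]), 5.1) top (array([664.3,  34.8, 111.9,  41.5]), 4.9)
remote_black side 0.63 px 261 215 688 z5,50,95 [ 7.5 21.6 24.3] all (array([674.9, -49. , 120.4,  60.1]), 3.8) top (array([671.5, -42.2, 114.6,  42.3]), 5.3)
adapter_white side 0.71 px 253 365 1060 z5,50,95 [14.5 36.  44.5] all (array([599.3, 335.6,  77.3,  43.6]), 7.9) top (array([602.1, 335.9,  53.3,  34.3]), 8.0)
adapter_black side 0.71 px 285 338 933 z5,50,95 [13.8 36.1 45.3] all (array([551. , 277. ,  72.4,  43.1]), 9.4) top (array([553.9, 277.8,  48.6,  27.3]), 10.2)
battery side 0.52 px 310 158 138 z5,50,95 [ 8.2 19.8 23.6] all (array([ 584.5, -291.8,   44.7,   28.8]), -8.8) top (array([ 584. , -292.5,   44.1,   27.2]), -8.3)
mug side 0.4 px 269 355 6352 z5,50,95 [ 3.3  6.8 39.5] all (array([582.1, 293.7, 187.8, 172.5]), -81.6) top (array([577.2, 305.3, 162.5, 160.4]), -81.7)
jug side 0.83 px 325 99 1474 z5,50,95 [ 13.  105.5 200.2] all (array([ 555. , -506.7,  617.2,   96.7]), -82.4) top (array([ 546.3, -366.6,  336.3,   65.9]), -83.7)
```

View pics/side2.png

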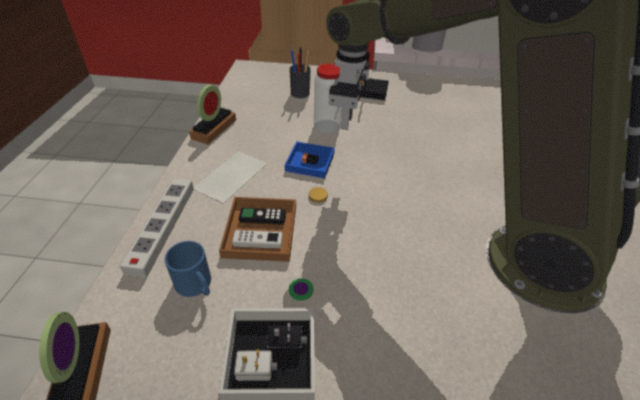

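The picture shows the remotes in the tray at (262,215) and (257,239), and the adapters pins up in the bin at (286,338) and (253,365). The battery is in the dish at (310,158), and the mug at (188,268) and jar at (327,97) are where they stood.

```bash
python3 -c "
from station import workorder
print(workorder.hand_in())"
```

```text
the job is handed in; nothing more can be done
None
```

I handed the job in at about 38 s: both remotes lie keys up in the tray, both adapters pins up in the bin and the battery in the dish, all measured flat, with the mug and jar untouched.

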